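# Unlock the battery dispenser's cam and push the carriage home

## Task

Feed the two spare cells into the battery dispenser: with a fingertip, first push the orange wing round until the cam is at its low point (the wing pointing straight away from the blue carriage, over the white mark), leaving the carriage where it is; only then push the blue carriage forward by its upright tab until it is fully home against its stop. Only push: do not pinch the wing or the tab, do not disturb the charging case, tealight holder, pill box or tweezer, and finish clear of everything with the wing still at the low point.

Things in the scene. Friction and masses are not known exactly. Their poses are not given: they have to be found in the camera images.
- dispenser: Grey plastic battery dispenser, fixed to the desk, 24 mm high. Origin on the desk under the cam's vertical axis, z up; x points forward, the way the carriage is pushed; the block spans x = -140 to 75 mm, y = -37 to 37 mm. A white line on its top along +x, from x = 32 to 72 mm, marks the low point. Two guides beside the carriage, 34 mm above the desk.
- cam (a joint): Angle of the orange eccentric cam with its wing, rad, counter-clockwise from above positive. 0: high point, wing along the dispenser's -x, carriage blocked; +3.14 or -3.14: low point, wing along +x. Turns both ways (stops at +-4.2), stays where left (0.08 N m friction). Starts within 1.4 of 0. Disc of radius 19 mm, centre 11 mm off the axis on the wing's side, 26 to 36 mm above the desk.
- wing_tip (a point): Middle of the outer end face of the orange wing, 50 mm from the cam axis and 49 mm above the desk. The wing is an upright bar on the cam, 14 mm thick, 37 to 62 mm above the desk, from 12 mm behind the axis to 50 mm in front of it; its long direction passes over the axis.
- wing_a: One side (7 mm of the thickness) of the wing, the left one as seen looking from the wing's tip to the cam axis; its frame has its origin on the desk at the cam axis. Touching wing_a and wing_b hard at once counts as pinching.
- wing_b: The other 7 mm side of the wing; origin as wing_a.
- carriage (a joint): Travel of the blue carriage along the dispenser's +x, m. Starts at 0 to 0.010; blocked at 0.012 by the cam at its high point; fully home against its stop at 0.032 (free when the wing is within 0.5 rad of the low point). About 2.5 N of friction; stays where left. The carriage is 50 mm wide, its top 36 mm above the desk, two small cells lying in it.
- tab (a point): Middle of the rear (-x) face of the carriage's upright tab, 49 mm above the desk; it moves with the carriage (121 mm behind the cam axis at travel 0). The tab is 12 mm thick, 46 mm wide, its top 61 mm above the desk. Push on this face along the dispenser's +x.
- tab_front: Front 6 mm of the tab's thickness (origin on the desk, moves with the carriage). Touching tab_front and tab_rear hard at once counts as pinching.
- tab_rear: Rear 6 mm of the tab's thickness; origin as tab_front.
- case: Bystander: loose pearl-white charging case, 46 x 58 mm, 22 mm high, on a round marble coaster of 120 mm diameter and 8 mm height; origin at the middle of its underside.
- tealight: Bystander: loose empty white ceramic tealight holder, 46 mm diameter, 28 mm high, on the same coaster; origin at the middle of its underside.
- pill_box: Bystander: loose plastic pill box with closed green hinged lid, 56 x 96 mm, 24 mm high, on the desk; origin at the middle of its underside.
- tweezer: Bystander: loose stainless steel tweezer, 106 mm long along its x, 18 mm wide, 6 mm high, lying on the desk; origin at the middle of its underside.
There are look-alikes about, which are no part of the job. Of the things shaped like the dispenser, the grey one is meant.

How it is judged:
On the way, in this order (a step that is already met when the one before it is completed fails the run):
1. the cam is at its low point (wing within about 0.4 rad of the white mark) while the carriage is still back (x of wing_tip in the frame of dispenser above 0.046 m and value of joint carriage below 0.015 m), for 0.2 s.
2. the carriage is pushed fully home (within 2 mm of its stop) with the cam at its low point (x of wing_tip in the frame of dispenser above 0.046 m and value of joint carriage above 0.03 m), for 0.2 s.
At the end, for the whole second after the job is handed in: Wing within about 0.4 rad of the white low-point mark, carriage within 2 mm of its forward stop and at rest, the four bystanders within 15 mm of where they stood (all of step 2 and velocity of joint carriage below 0.005 m/s and distance of each of case, tealight, pill_box, tweezer from where it was at the start of the episode below 0.015 m); the robot touches nothing.
It fails at once if the carriage is forced forward while the cam is not at its low point (value of joint carriage above 0.016 m and not (x of wing_tip in the frame of dispenser above 0.042 m)).
It fails at once if the wing is pinched (contact force between the fingers and wing_a above 2 N and contact force between the fingers and wing_b above 2 N).
It fails at once if the tab is pinched (contact force between the fingers and tab_front above 2 N and contact force between the fingers and tab_rear above 2 N).
It fails at once if the charging case, tealight holder, pill box or tweezer is moved more than 15 mm, lifted or tipped (distance of any of case, tealight, pill_box, tweezer from where it was at the start of the episode above 0.015 m or angle between any of case, tealight, pill_box's own z axis and vertical above 0.3 rad).
It also fails if it takes over 48 s, if anything falls off the work surface, if the arm or the gripper's body presses on something with over 40 N, if the wrist force passes 120 N, or if a joint passes its speed limit or range.

## Robot

A 6-joint arm with a two-finger parallel gripper is mounted at the origin on the work surface. World frame = base frame: x ahead of the robot, y to its left, z up, the work surface at z = 0. Lengths are in m, angles in rad, forces in N, time in s.
With the tool pointing down it reaches from about 0.375 to 0.975 m from the base axis. Payload 3.8 kg.
Tool frame: the origin (TCP) lies midway between the tips of the shut fingers; the grasp point (between the pads) lies 19 mm behind it (env.pinch_z is the distance from the TCP to the grasp point, in m); z points along the fingers, x is the direction in which the jaws open and shut, and the axes are right-handed (so a half turn about z gives the same grasp; the last joint's range is limited). The gripper opens to 85 mm and grips with 20 to 120 N. Pads are 22 mm wide; open, the fingers measure 114 mm over their backs; the gripper's body (76 mm by 85 mm) begins 54 mm behind the grasp point. The pads swing forward as they close: fully open they stand 13 mm farther back than shut.
Start: joints at [-1.378, 0.264, 1.604, -0, 1.274, -0.037], TCP at [0.154, -0.657, 0.231] pointing down, gripper open.
Joint ranges: [-2.63, 2.63], [-0.94, 2.18], [0.31, 2.57], [-1.31, 4.45], [0, 2.66], [-2.55, 2.55]. Speed limits (rad/s): [2.57, 2.57, 3.14, 3.14, 3.14, 3.14].

## Interface

Orientations are given as [roll, pitch, yaw] about the fixed x, y, z axes, in that order (R = Rz(yaw) Ry(pitch) Rx(roll)).
In Python, from bench import env, eyes gives the robot as it stands. The module is installed in compiled form; this text tells all that it offers.
- The arm moves only by the shell command python3 -m handwheel 'ROWS' [FORCE]. ROWS is JSON, a list of rows, each a list of 7 numbers: the shift along the tool's x, y, z scaled (see below), then the turn, a rotation vector about the tool's x, y, z scaled (see below), then the closure, from 0 (fully open) to 1 (shut). A call has 1 to 20 rows; each row shifts and turns the commanded pose from where the row before left it, along the tool's axes as they then stand; what a row does not reach is not made up. The controller multiplies each number of a shift by 1 m and each number of a turn by pi rad. A row lasts 1/10 s, in which the tool goes at most 50 mm and 8.59 degrees, less where a joint would pass 70% of its speed; a pose out of reach is approached as far as the arm can. A call with a number of a shift or a turn outside -1 to 1 is refused whole. A call with a gripper value outside its range is refused whole. The fingers move at their own pace and stop on an object; FORCE is the grip in N (left out, the last holds). Time passes only in rows, so rows that do not move let the fingers close. It gives the time, the measured TCP pose, the force and the opening at its end, in the units of the state.
- env.state(): the state, without advancing time (a new reading comes with each control period).
- eyes.capture(name): name is "side" or "top" or "wrist"; returns the picture (384x512x3 uint8, red, green, blue); there is no depth.
- eyes.calibration(name): a dict with "fx", "fy", "cx", "cy" (pixels), "k1" (the pictures are not rectified: a ray, as slopes to the right and down, at radius r is drawn at 1 + k1 r^2 times it, then the intrinsics apply), "T" (4x4, takes a point from camera to world coordinates). Camera axes: x right, y down, z forward; pixel columns grow to the right and rows downward; lengths in m; the calibration is good to about 2 mm. A picture is of the moment at which its call begins: read the wrist's pose just before it. calibration takes no time and is no camera call; for the wrist camera it gives the pose at the moment of the call.
- env.sign_off(): hands the job in, once; it reports no verdict.
Trained networks look in the newest picture that a camera, given by its name, has taken for a name from the list of things; names that differ only in an ending like _2 or _b are one class to them, and where a whole thing is asked for, a point or a joint stands for the part that bears it (a point fixed in the world has none). Each returns a list of dicts, best first, with "p" (0 to 1); they miss things now and then, are a little off and sometimes report something else, mostly with a low value. They report only what shows in the picture. A call takes as long as a camera call. They do not tell look-alikes from the thing itself.
- eyes.look_for(camera, target): "uv" ([column, row] in pixels, amid what is visible of it).
- eyes.masks_of(camera, target): "mask" (384x512 bool, what is visible of it) and "uv" ([column, row] in pixels, amid what is visible of it).
- eyes.pinpoint(camera, target): "uv" ([column, row] in pixels: a listed point, or the origin of a listed thing).
The state is a dict: "time_s": time; "qpos": joint angles; "qvel": joint speeds; "joint_torque": joint torques, N m; "tool_pos": TCP position; "tcp_rot": TCP orientation; "force": force on the tool from outside, world axes, zero at the start; "torque": the same for the moment, N m; "width": opening from 0.0 (shut) to 1.0 (fully open).
Only numpy, scipy, OpenCV 4.12 (cv2) and the standard library are available. Lean on these libraries where they do the work, as an engineer would, in place of code of your own. Each camera call takes 0.05 s, during which the arm holds its last target. There are 200 camera calls.

## Working session

There is one attempt and no reset: what is moved stays moved. The work goes in short steps, Python scripts to look and compute and a shell command to move; the robot and the scene stay as the last step left them, time stands still between calls to the robot, and variables do not carry over. Pictures are saved under pics/ and viewed, about 8 in all and at most 12, crops included, and the job is handed in when it is done.

```bash
mkdir -p pics; cat > h.py <<'E'
import numpy as np, cv2
from bench import env, eyes
def ray(cam,uv,c=None):
    c=c or eyes.calibration(cam)
    K=np.array([[c['fx'],0,c['cx']],[0,c['fy'],c['cy']],[0,0,1.]])
    p=cv2.undistortPoints(np.array([[uv]],float),K,np.array([c['k1'],0,0,0.]))[0,0]
    T=np.array(c['T']); return T[:3,3],T[:3,:3]@np.array([p[0],p[1],1])
def onz(cam,uv,z,c=None):
    o,d=ray(cam,uv,c); return (o+d*(z-o[2])/d[2]).round(4)
def save(n,im): cv2.imwrite('pics/'+n,im[:,:,::-1])
E
python3 - <<'E'
from h import *
print(env.state())
for cam in ['top','side']:
    im=eyes.capture(cam); save(cam+'0.png',im)
    for t,z in [('dispenser',0),('wing_tip',.049),('tab',.049),('cam',.03),('case',.008),('tealight',.008),('pill_box',0),('tweezer',0)]:
        for r in eyes.pinpoint(cam,t)[:3]: print(cam,t,round(r['p'],2),np.round(r['uv'],1),onz(cam,r['uv'],z))
E
```

```text
{'time_s': 0.0, 'qpos': array([-1.37791090e+00,  2.64736568e-01,  1.60536608e+00,  1.16438216e-05,
        1.27367214e+00, -3.69073430e-02]), 'qvel': array([ 0.0008057 ,  0.00055621, -0.00043221, -0.00092408, -0.0003862 ,
       -0.00050834]), 'joint_torque': array([ 6.73573504e-04, -5.15110517e+01, -3.67312610e+01, -4.35618367e-04,
        1.30118037e-02,  1.66676838e-06]), 'tool_pos': array([ 0.15360831, -0.65655353,  0.22997746]), 'tcp_rot': array([-3.14150102e+00,  2.18023796e-03, -1.34100688e+00]), 'force': array([-0.31186235, -0.12236939,  0.97131225]), 'torque': array([0.0432197 , 0.03241996, 0.02641932]), 'width': 0.9983890821259566}
top dispenser 0.9 [271.2 160.5] [0.5855 0.0119 0.    ]
top dispenser 0.87 [370.4 279.3] [ 0.3209 -0.2142  0.    ]
top dispenser 0.62 [188.6 253.6] [0.3699 0.197  0.    ]
top wing_tip 0.88 [172.6 272.6] [0.3345 0.2197 0.049 ]
top wing_tip 0.76 [248.8 152.3] [0.596  0.0605 0.049 ]
top wing_tip 0.69 [362.9 298.2] [ 0.2901 -0.1853  0.049 ]
top tab 0.86 [245.7 202.9] [0.4867 0.0652 0.049 ]
top tab 0.79 [339.9 327.2] [ 0.2286 -0.1378  0.049 ]
top tab 0.65 [158.  307.5] [0.2591 0.2498 0.049 ]Traceback (most recent call last):
  File "<stdin>", line 6, in <module>
ValueError: it knows: case, dispenser, pill_box, tab, tab_front, tab_rear, tealight, tweezer, wing, wing_tip
```

```bash
python3 - <<'E'
from h import *
for cam in ['top','side']:
    im=eyes.capture(cam); save(cam+'0.png',im)
    for t,z in [('dispenser',0),('wing_tip',.049),('tab',.049),('case',.008),('tealight',.008),('pill_box',0),('tweezer',0)]:
        if cam=='top' and t in('dispenser','wing_tip','tab'): continue
        for r in eyes.pinpoint(cam,t)[:3]: print(cam,t,round(r['p'],2),np.round(r['uv'],1),onz(cam,r['uv'],z))
E
```

```text
top tealight 0.74 [220.3 122.8] [0.6702 0.1299 0.008 ]
top pill_box 0.91 [337.4 186.7] [ 0.5276 -0.139   0.    ]
side dispenser 0.81 [231.5 189.1] [ 0.5962 -0.001   0.    ]
side dispenser 0.77 [349.  172.5] [ 0.3229 -0.2097  0.    ]
side dispenser 0.71 [272.7 265.7] [0.3834 0.2042 0.    ]
side wing_tip 0.59 [364.6 165.7] [ 0.2799 -0.1911  0.049 ]
side wing_tip 0.56 [296.9 267.4] [0.3195 0.2267 0.049 ]
side wing_tip 0.53 [220.3 187.8] [0.5945 0.0595 0.049 ]
side tab 0.71 [317.1 283.4] [0.2675 0.2491 0.049 ]
side tab 0.68 [254.4 201.7] [0.4906 0.0728 0.049 ]
side tab 0.67 [380.2 178.7] [ 0.2278 -0.1499  0.049 ]
side case 0.61 [161.4 216.9] [0.7008 0.1817 0.008 ]
side tealight 0.81 [179.5 208.8] [0.6759 0.136  0.008 ]
side tealight 0.42 [299.1 200.7] [ 0.4067 -0.0229  0.008 ]
side pill_box 0.64 [276.1 167.8] [ 0.5237 -0.1438  0.    ]
side tweezer 0.56 [298.8 203. ] [ 0.407  -0.0228  0.    ]
```

View pics/top0.png

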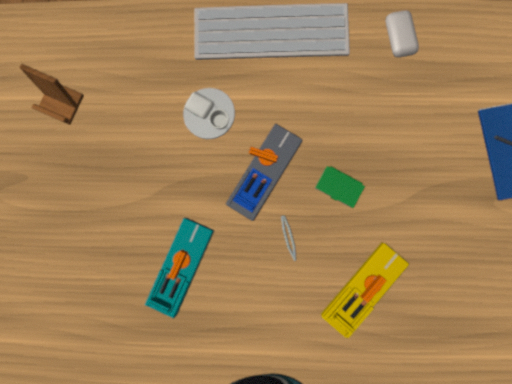

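View pics/side0.png

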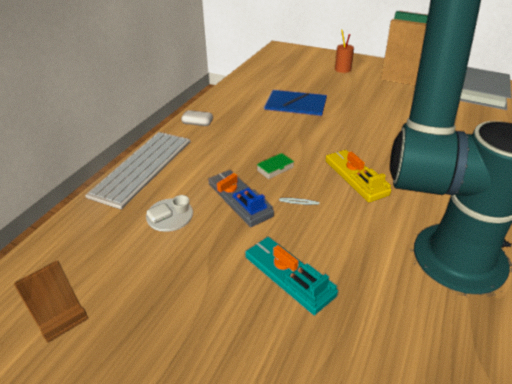

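The grey dispenser is the middle one in the top picture, at about (265,170) px. Its wing points left, with the tip near (250,152), and the tab is near (240,205). The teal one at (180,268) and the yellow one at (367,288) are look-alikes. I'll go above the grey one and look from close by.

```bash
python3 -m handwheel '[[-0.029,-0.026,-0.002,0,0,0,1],[-0.029,-0.026,-0.002,0,0,0,1],[-0.029,-0.026,-0.002,0,0,0,1],[-0.029,-0.026,-0.002,0,0,0,1],[-0.029,-0.026,-0.002,0,0,0,1],[-0.029,-0.026,-0.002,0,0,0,1],[-0.029,-0.026,-0.002,0,0,0,1],[-0.029,-0.026,-0.002,0,0,0,1],[-0.029,-0.026,-0.002,0,0,0,1],[-0.029,-0.026,-0.002,0,0,0,1],[-0.029,-0.026,-0.002,0,0,0,1],[-0.029,-0.026,-0.002,0,0,0,1],[-0.029,-0.026,-0.002,0,0,0,1],[-0.029,-0.026,-0.002,0,0,0,1],[-0.029,-0.026,-0.002,0,0,0,1],[-0.029,-0.026,-0.002,0,0,0,1],[-0.029,-0.026,-0.002,0,0,0,1],[-0.029,-0.026,-0.002,0,0,0,1]]' && python3 -m handwheel '[[0,0,0,0,0,-0.0437,1],[0,0,0,0,0,-0.0437,1],[0,0,0,0,0,-0.0437,1],[0,0,0,0,0,-0.0437,1],[0,0,0,0,0,-0.0437,1],[0,0,0,0,0,-0.0437,1],[0,0,0,0,0,0,1]]'
cat > m.py <<'E'
from h import *
import sys
def look(n):
    c=eyes.calibration('wrist'); im=eyes.capture('wrist'); save(n,im)
    for t,z in [('dispenser',0),('wing_tip',.049),('tab',.049)]:
        for r in eyes.pinpoint('wrist',t)[:2]: print(t,round(r['p'],2),np.round(r['uv'],1),onz('wrist',r['uv'],z,c))
    for t,z in [('dispenser',.024),('wing',.062)]:
        for r in eyes.masks_of('wrist',t)[:1]:
            m=r['mask'].astype(np.uint8); cs=max(cv2.findContours(m,0,2)[0],key=cv2.contourArea)
            print(t,'box',[onz('wrist',p,z,c)[:2].tolist() for p in cv2.boxPoints(cv2.minAreaRect(cs))])
    s=env.state(); print(s['time_s'],s['tool_pos'],s['tcp_rot'],s['force'])
look(sys.argv[1])
E
python3 m.py w1.png
```

```text
time_s: 2.65
tool_pos: [0.4911, -0.0408, 0.2677]
tcp_rot: [-3.141, -0.0, -1.341]
force: [0.4, -0.8, 0.7]
width: -0.002
time_s: 3.35
tool_pos: [0.4906, -0.0423, 0.2674]
tcp_rot: [-3.141, -0.0, -0.517]
force: [0.5, 1.0, 0.0]
width: 0.002
dispenser 0.83 [53.  22.6] [0.364  0.2056 0.    ]
dispenser 0.75 [297.6  79.1] [0.5807 0.0112 0.    ]
wing_tip 0.85 [299.3  24. ] [0.6    0.0582 0.049 ]
tab 0.9 [194.4  69.7] [0.4838 0.0741 0.049 ]
dispenser box [[0.4417, 0.0496], [0.4948, 0.1306], [0.6744, 0.0285], [0.6349, -0.0603]]
wing box [[0.5903, 0.0637], [0.5995, 0.0602], [0.5814, 0.0011], [0.5716, 0.0047]]
3.65 [ 0.49051457 -0.04240171  0.26731749] [-3.14157142e+00 -3.42719784e-05 -5.18675303e-01] [ 0.17102771 -0.13551116  0.31327683]
```

View pics/w1.png

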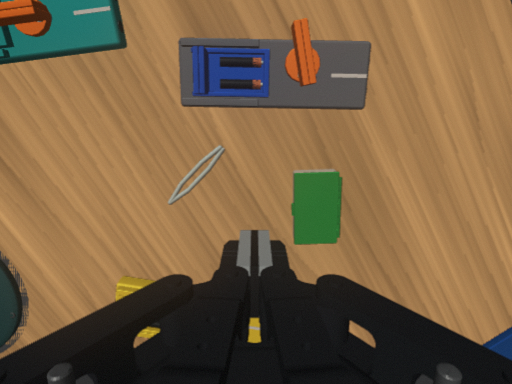

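The close picture shows the grey block spanning (180,40) to (370,108) px. The white mark runs from (331,75) to (366,76), the wing tip is at about (300,22), and the tab is at about (200,70). All of the dispenser is clear of the tweezer and pill box. Next I'll work out the geometry.

```bash
python3 - <<'E'
from h import *
c=eyes.calibration('wrist')
im=cv2.imread('pics/w1.png')
hsv=cv2.cvtColor(im,cv2.COLOR_BGR2HSV)
w=(hsv[...,1]<50)&(hsv[...,2]>150); w[:60]=0;w[95:]=0;w[:,:322]=0;w[:,372:]=0
ys,xs=np.nonzero(w); print('white',xs.min(),xs.max(),ys.min(),ys.max())
a=onz('wrist',[xs.min(),ys[xs<=xs.min()+2].mean()],.024,c);b=onz('wrist',[xs.max()+1,ys[xs>=xs.max()-2].mean()],.024,c)
print(a,b,np.linalg.norm(b-a))
o=(hsv[...,0]<14)&(hsv[...,1]>190)&(hsv[...,2]>120); o[:12]=0;o[95:]=0;o[:,:275]=0;o[:,330:]=0
bl=(hsv[...,0]>105)&(hsv[...,0]<125)&(hsv[...,1]>150);bl[120:]=0
ys,xs=np.nonzero(bl);print('blue',xs.min(),xs.max(),ys.min(),ys.max())
for p in [(181,40),(371,41),(366,108),(181,107)]: print(p,onz('wrist',p,.024,c))
import math
d=b-a; th=math.atan2(d[1],d[0]); e=np.array([math.cos(th),math.sin(th),0])
A=a-.032*e; print('theta',th,'axis from mark',A, 'b',b-.072*e)
for n,p in [('tab',[.4838,.0741,0]),('tabside',[.4906,.0728,0]),('wing',[.6,.0582,0]),('disp',[.5807,.0112,0])]:
    v=np.array(p)-A; print(n,v@e,-v[0]*e[1]+v[1]*e[0])
cv2.imwrite('pics/w1c.png',cv2.resize(im[5:125,165:385],None,fx=3.6,fy=3.6,interpolation=cv2.INTER_CUBIC))
E
```

```text
white 332 365 74 77
[ 0.6132 -0.004   0.024 ] [ 0.6464 -0.0235  0.024 ] 0.038503116756958784
blue 192 268 46 96
(181, 40) [0.485  0.1111 0.024 ]
(371, 41) [0.666  0.0066 0.024 ]
(366, 108) [ 0.6317 -0.0561  0.024 ]
(181, 107) [0.4457 0.0513 0.024 ]
theta -0.5310656528161555 axis from mark [0.58560743 0.01220648 0.024     ] b [0.58431671 0.01296458 0.024     ]
tab -0.11913140156240232 0.001808165308784207
tabside -0.11260959187138257 0.004131094139833577
wing -0.010883281642429245 0.04694788765829716
disp -0.0037217834774744578 -0.0033532350332824796
```

View pics/w1c.png

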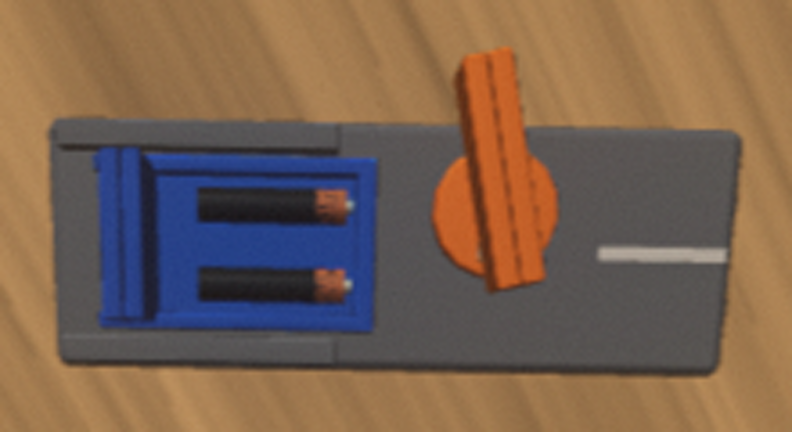

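```bash
python3 -m handwheel '[[0.003,-0.031,0,0,0,0,1],[0.003,-0.031,0,0,0,0,1],[0.003,-0.031,0,0,0,0,1],[0.002,-0.030,0,0,0,0,1],[0,0,0,0,0,0,1],[0,0,0.03,0,0,0,1],[0,0,0.03,0,0,0,1],[0,0,0.03,0,0,0,1],[0,0,0.03,0,0,0,1],[0,0,0.03,0,0,0,1],[0,0,0.03,0,0,0,1],[0,0,0.02,0,0,0,1],[0,0,0.012,0,0,0,1],[0,0,0.01,0,0,0,1],[0,0,0,0,0,0,1],[0,0,0,0,0,0,1]]'; python3 - <<'E'
from h import *
save('s1.png',cv2.resize(eyes.capture('side')[130:250,170:330],None,fx=4,fy=4)); save('w2.png',eyes.capture('wrist'))
E
```

```text
time_s: 5.25
tool_pos: [0.5617, 0.059, 0.0461]
tcp_rot: [-3.141, -0.001, -0.517]
force: [0.2, -0.4, 1.0]
width: -0.001
```

View pics/w2.png

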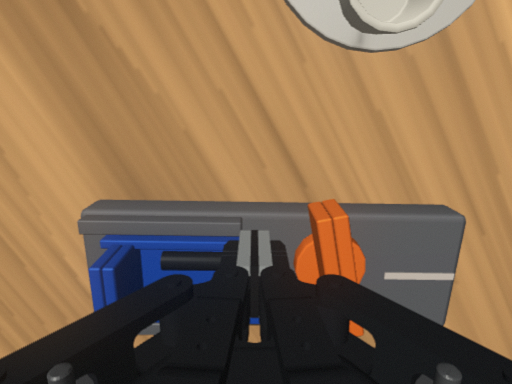

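```bash
python3 -m handwheel '[[0.011,-0.004,0,0,0,0,1],[0.0105,-0.0035,0,0,0,0,1],[0.0055,-0.003,0,0,0,0,1],[0.0055,-0.003,0,0,0,0,1],[0.007,-0.001,0,0,0,0,1],[0.007,-0.001,0,0,0,0,1],[0.008,0.0025,0,0,0,0,1],[0.008,0.0025,0,0,0,0,1],[0,0,0,0,0,0,1],[0,0,0,0,0,0,1]]'; python3 - <<'E'
from h import *
save('w3.png',eyes.capture('wrist'))
E
```

```text
time_s: 6.35
tool_pos: [0.6218, 0.0367, 0.0459]
tcp_rot: [-3.141, -0.002, -0.518]
force: [-0.7, 0.3, -0.1]
width: 0.003
```

View pics/w3.png

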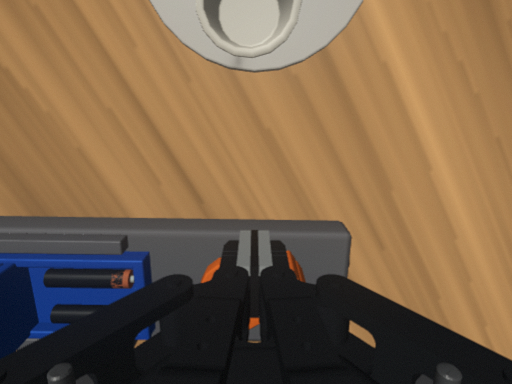

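```bash
python3 -m handwheel '[[0.005,0.0045,0,0,0,0,1],[0.005,0.0045,0,0,0,0,1],[0.0035,0.006,0,0,0,0,1],[0.0035,0.006,0,0,0,0,1],[0,0,0,0,0,0,1],[0,0,0,0,0,0,1]]'; python3 -m handwheel '[[0,-0.01,0,0,0,0,1],[0,-0.02,0,0,0,0,1],[0,-0.01,-0.03,0,0,0,1],[-0.02,0,-0.04,0,0,0,1],[-0.04,0.025,-0.04,0,0,0,1],[-0.045,0.04,-0.03,0,0,0,1],[-0.045,0.04,-0.02,0,0,0,1],[0,0.04,0,0,0,0,1],[0,0,0,0,0,0,1]]'; python3 m.py w4.png; python3 - <<'E'
import cv2
cv2.imwrite('pics/w4.png',cv2.imread('pics/w4.png'))
E
```

```text
time_s: 7.0
tool_pos: [0.6253, 0.0097, 0.0455]
tcp_rot: [3.141, -0.001, -0.518]
force: [0.2, 0.3, -0.0]
width: 0.001
time_s: 7.9
tool_pos: [0.4779, -0.0012, 0.187]
tcp_rot: [3.141, -0.002, -0.518]
force: [-0.5, 0.7, -0.3]
width: -0.003
dispenser 0.97 [341.1 103.3] [0.5842 0.012  0.    ]
dispenser 0.57 [43.7 36.3] [0.3684 0.2048 0.    ]
wing_tip 0.62 [416.5 109.6] [ 0.6267 -0.0173  0.049 ]
tab 0.91 [216.4 100.5] [0.4834 0.0729 0.049 ]
dispenser box [[0.365, 0.2345], [0.4604, 0.18], [0.4208, 0.1249], [0.319, 0.183]]
wing box [[0.5664, 0.0171], [0.5698, 0.0231], [0.6248, -0.0136], [0.6217, -0.0199]]
8.2 [0.48009461 0.00070172 0.18551306] [-3.14143003e+00  3.63552812e-04 -5.16220819e-01] [-0.41981652  0.25655879 -0.67493985]
```

View pics/w4.png

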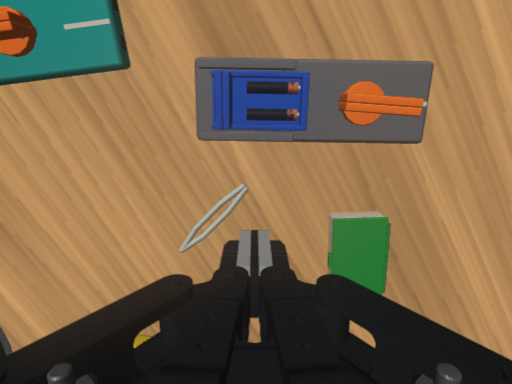

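The picture shows the wing over the white mark, from (345,103) to (425,106) px, which is about 0.1 rad off. The carriage is still back, with its tab at (218,100). Now for the tab.

```bash
python3 -m handwheel '[[-0.025,-0.021,0,0,0,0,1],[-0.025,-0.021,0,0,0,0,1],[-0.02,-0.021,0,0,0,0,1],[0,0,0.03,0,0,0,1],[0,0,0.03,0,0,0,1],[0,0,0.03,0,0,0,1],[0,0,0.025,0,0,0,1],[0,0,0.0135,0,0,0,1],[0,0,0.01,0,0,0,1],[0,0,0,0,0,0,1],[0,0,0,0,0,0,1]]'; python3 m.py w5.png
```

```text
time_s: 9.3
tool_pos: [0.4504, 0.0894, 0.0479]
tcp_rot: [-3.141, -0.001, -0.517]
force: [0.7, -0.1, 0.7]
width: -0.003
dispenser 0.78 [499.2 212.4] [0.584  0.0136 0.    ]
dispenser 0.55 [ 35.4 116.2] [0.3694 0.2035 0.    ]
tab 0.86 [334. 243.] [0.4844 0.0727 0.049 ]
dispenser box [[0.3852, 0.2373], [0.462, 0.2038], [0.4291, 0.1387], [0.3414, 0.1755]]
wing box [[0.3944, 0.1927], [0.3983, 0.197], [0.4, 0.196], [0.3961, 0.1917]]
9.6 [0.45017674 0.08923498 0.0480219 ] [-3.14052813e+00 -1.36789977e-03 -5.17388174e-01] [ 0.07942059 -0.82190455 -0.4387572 ]
```

View pics/w5.png

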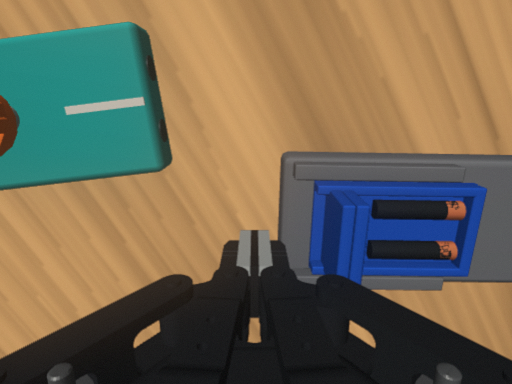

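The fingers are behind the tab, centred on it, with about 29 mm of gap. I'll push forward.

```bash
python3 -m handwheel '[[0.007,0,0,0,0,0,1],[0.007,0,0,0,0,0,1],[0.006,0,0,0,0,0,1],[0.005,0,0,0,0,0,1],[0.005,0,0,0,0,0,1],[0.005,0,0,0,0,0,1],[0.005,0,0,0,0,0,1],[0.005,0,0,0,0,0,1],[0,0,0,0,0,0,1]]';  python3 -m handwheel '[[0.004,0,0,0,0,0,1],[0.003,0,0,0,0,0,1],[0.003,0,0,0,0,0,1],[0,0,0,0,0,0,1]]'
```

```text
time_s: 10.5
tool_pos: [0.4891, 0.0664, 0.0471]
tcp_rot: [3.141, -0.001, -0.517]
force: [-0.5, 0.1, 0.0]
width: 0.003
time_s: 10.9
tool_pos: [0.4954, 0.0627, 0.0469]
tcp_rot: [3.141, 0.005, -0.518]
force: [-8.1, 4.9, 5.7]
width: 0.002
```

```bash
python3 -m handwheel '[[0.003,0,0,0,0,0,1],[0.003,0,0,0,0,0,1],[0,0,0,0,0,0,1],[0,0,0,0,0,0,1]]'
```

```text
time_s: 11.3
tool_pos: [0.4957, 0.0623, 0.0466]
tcp_rot: [3.139, 0.015, -0.519]
force: [-21.5, 14.5, 18.7]
width: 0.001
```

It is hard against something: the force rose to about 26 N with no motion. I'll back off, rise and check.

```bash
python3 -m handwheel '[[-0.01,0,0,0,0,0,1],[-0.02,0,0,0,0,0,1],[-0.02,0,0,0,0,0,1],[0,0,-0.03,0,0,0,1],[0,0,-0.035,0,0,0,1],[0,0,-0.035,0,0,0,1],[0.025,0.021,-0.035,0,0,0,1],[0.025,0.021,0,0,0,0,1],[0.02,0.021,0,0,0,0,1],[0,0,0,0,0,0,1],[0,0,0,0,0,0,1]]'; python3 m.py w6.png
```

```text
time_s: 12.4
tool_pos: [0.4893, -0.0062, 0.1823]
tcp_rot: [-3.141, -0.001, -0.519]
force: [-0.3, 0.9, 0.5]
width: 0.001
dispenser 0.79 [29.4 40.6] [0.3679 0.202  0.    ]
dispenser 0.7 [324.9 101.7] [0.5814 0.0169 0.    ]
wing_tip 0.6 [400.2 112.3] [ 0.6234 -0.0163  0.049 ]
tab 0.85 [235.5 103.3] [0.5078 0.058  0.049 ]
dispenser box [[0.3786, 0.2274], [0.4618, 0.1796], [0.422, 0.1258], [0.3332, 0.1767]]
wing box [[0.567, 0.0161], [0.5706, 0.0225], [0.6249, -0.0129], [0.6216, -0.0196]]
12.7 [ 0.48851148 -0.00491143  0.18197968] [ 3.14157071e+00  1.98772700e-04 -5.16049652e-01] [ 0.17486873  0.48224645 -0.08573389]
```

View pics/w6.png

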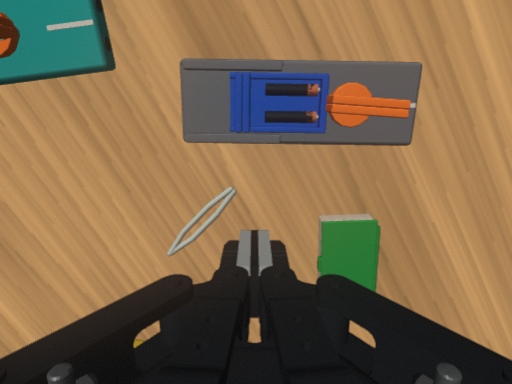

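```bash
python3 -c "
from bench import env
print(env.sign_off())"
```

```text
the job is handed in; nothing more can be done
None
```

The job is done and handed in at about 12.7 s of the 48 s allowed. No verdict came back, so success rests on my own checks below.

With the shut fingertips I pushed the orange wing of the grey dispenser about 110° clockwise onto the white mark. Then I pushed the blue carriage forward by the rear face of its tab until it stopped, backed off and rose clear.

- **Wing:** it measured about 0.1 rad from the mark before and after the carriage push. The carriage was still back when the wing reached the mark.
- **Carriage:** the tab's rear face ended 90 mm behind the cam axis; fully home is 89 mm. At the end the force rose to about 26–32 N with no further motion, so it was against a hard stop.
- **Bystanders:** the tweezer and pill box look undisturbed in the last wrist picture. I did not re-image the charging case and tealight holder at the end. The path stayed clear of them, and no unexpected force showed in the readings after each move.
- **Robot:** it finished with the fingertips about 180 mm above the desk, touching nothing.

No check failed. The only small mismatch was that the fingers stopped about 6 mm earlier than I predicted, most likely because they are thicker than I had assumed.

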